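# Centre the bisque cat on its stand

### The job

The small white bisque cat stands too near the edge of its little round wooden stand. Nudge it gently with light taps of the fingertips, low down so that it does not topple, until it stands upright in the middle of the stand, as the rabbit does on the matching stand. Do not pinch, grip or lift the cat; leave the rabbit and everything else where they are, and take the hand away at the end.

Things in the scene. Friction and masses are not known exactly. Their poses are not given: they have to be found in the camera images.
- cat: white bisque sitting cat, 40 x 42 x 73 mm tall, 0.06 kg, loose; rocks some 0.03 rad on an uneven foot 34 mm across. From 5 to 30 mm up its sides lie 18 to 21 mm from its middle (widest 20 to 25 mm up), then it narrows to the ears. Slides (friction about 0.6) if pushed within 20 mm of its underside, topples if pushed in its upper half. Origin at the underside, in the middle of its plan; z up
- stand_cat: the cat's stand: a turned wooden disc on a foot, 80 mm in diameter, top flat and 30 mm above the table, with two fine dark rings (54 and 68 mm in diameter) scribed round its middle; fixed, it does not move; a rack and a two-tier tray of fixed bottles begin behind the stands at x = 0.585 (93 to 115 mm tall, the upper tier from x = 0.645 on, up to 260 mm); origin at the centre of its underside, z up
- rabbit: white bisque rabbit with long ears, 36 x 38 x 79 mm, standing loose in the middle of the other stand; leave it alone; origin at the centre of its underside, z up
- stand_rabbit: the rabbit's stand, the same shape and size as the cat's, fixed; origin at the centre of its underside, z up
- pot: water pot with a thick rim, 76 mm in diameter, 73 mm tall, loose bystander; origin at the centre of its underside, z up
- tile: square test tile, 58 x 58 x 8 mm, loose bystander; origin at the centre of its underside, z up
- jar: white bisque jar with a knob on its lid, 57 mm in diameter, 70 mm tall, loose bystander; origin at the centre of its underside, z up
- dish: small white bisque dish, 68 mm in diameter, 24 mm tall, loose bystander; origin at the centre of its underside, z up
- palette_a: round moulded palette, 164 mm in diameter, 10 mm tall, loose bystander at the right; origin at the centre of its underside, z up
- palette_b: a second round moulded palette of the same size, loose bystander at the left; origin at the centre of its underside, z up

How it is judged:
By the outcome, as a careful person would: the job done as asked, in the order asked, and still so for the second after the job is handed in, with the robot touching nothing.
It also fails if it takes over 56 s, if anything falls off the work surface, if the arm or the gripper's body presses on something with over 40 N, if the wrist force passes 120 N, or if a joint passes its speed limit or range.

### The arm

A 6-joint arm with a two-finger parallel gripper is mounted at the origin on a cart in front of the work surface, level with it; the furniture and walls round the work are solid. World frame = base frame: x ahead of the robot, y to its left, z up, the work surface at z = 0. Lengths are in mm, angles in rad, forces in N, time in s.
With the tool pointing down it reaches from about 300 to 775 mm from the base axis. Payload 14.6 kg.
Tool frame: the origin (TCP) lies midway between the tips of the shut fingers; the grasp point (between the pads) lies 19 mm behind it (manip.grip_depth is the distance from the TCP to the grasp point, in mm); x points along the fingers, y is the direction in which the jaws open and shut, and the axes are right-handed (so a half turn about x gives the same grasp; the last joint's range is limited). The gripper opens to 94 mm and grips with 3 to 60 N. Pads are 16 mm wide; open, the fingers measure 119 mm over their backs; the gripper's body (75 mm by 177 mm) begins 78 mm behind the grasp point.
Start: joints at [1.11, 0.3, 1.521, -0, 1.321, -0.067], TCP at [211.032, 507.892, 166.846] pointing down, gripper open.
Joint ranges: [-3.03, 3.03], [-0.79, 2.21], [0.23, 2.52], [-1.04, 4.18], [0, 3.07], [-2.55, 2.55]. Speed limits (rad/s): [2.22, 2.22, 2.57, 3.14, 3.14, 3.14].

### API

Orientations are given as [roll, pitch, yaw] about the fixed x, y, z axes, in that order (R = Rz(yaw) Ry(pitch) Rx(roll)).
In Python, from cell import readout, cams, ticket, manip gives the robot as it stands. The module is installed in compiled form; this text tells all that it offers.
- The arm moves only by the tool apply_moves, never from a script. Its argument "plan" is one flat list of numbers, 7 for each row, row after row: the turn, a rotation vector about the tool's x, y, z in rad, then the shift along the tool's x, y, z in m, then the opening in per cent of the stroke, from 0 (shut) to 100 (fully open). In form: [wx, wy, wz, x, y, z, fingers, wx, wy, wz, x, y, z, fingers, ...]. A call has 1 to 5 rows; each row shifts and turns the commanded pose from where the row before left it, along the tool's axes as they then stand; what a row does not reach is not made up. A row lasts 1/8 s, in which the tool goes at most 62.5 mm and 10.7 degrees, less where a joint would pass 70% of its speed; a pose out of reach is approached as far as the arm can. A call with a gripper value outside its range is refused whole. The fingers move at their own pace and stop on an object; "force" is the grip in N (left out, the last holds). Time passes only in rows, so rows that do not move let the fingers close. It gives the time, the measured TCP pose, the force and the opening at its end, in the units of the state.
- readout.read_state(): the state, without advancing time (a new reading comes with each control period).
- cams.camera(name): name is "side" or "top"; returns a dict with "image" (400x640x3 uint8, red, green, blue), "fovy" (degrees; the focal length in pixels is half the picture's height over the tangent of half this angle, whatever the lens; pixels are square), "cx", "cy" (the principal point, pixels), "position" and "orientation" of the camera in the world. Camera axes: x right, y down, z forward; pixel columns grow to the right and rows downward; lengths in mm; the calibration is good to about 2 mm. A picture is of the moment at which its call begins. There is no depth.
- ticket.sign_off(): hands the job in, once; it reports no verdict.
The state is a dict: "clock": time; "joints": joint angles; "qd": joint speeds; "effort": joint torques, N m; "eef_pos": TCP position; "eef_rot": TCP orientation; "wrist_force": force on the tool from outside, world axes, zero at the start; "moment": the same for the moment, N m; "finger_gap": finger opening in mm.
Only numpy, scipy, OpenCV 4.12 (cv2) and the standard library are available. Lean on these libraries where they do the work, as an engineer would, in place of code of your own. Each camera call takes 0.05 s, during which the arm holds its last target.

## Working session

There is one attempt and no reset: what is moved stays moved. The work goes in short steps, Python scripts to look and compute and a tool call to move; the robot and the scene stay as the last step left them, time stands still between calls to the robot, and variables do not carry over. Pictures are saved under pics/ and viewed, and the job is handed in when it is done.

Besides the shell and the picture viewer there is one more tool, called after "Emit:" by a JSON object that holds its "method" and its "body", one argument or row to a line. apply_moves: Moves the arm, as the interface text tells. Its arguments: {"type":"object","properties":{"plan":{"type":"array","items":{"type":"number"}},"force":{"type":"number"}},"required":["plan"]}

```bash
mkdir -p pics; cat > h.py <<'E'
import numpy as np, cv2
from cell import readout, cams, ticket, manip
def shot(n,f):
    c=cams.camera(n); cv2.imwrite(f,c["image"][:,:,::-1]); return c
E
python3 - <<'E'
from h import *
print(readout.read_state())
for n in("top","side"):
    c=shot(n,f"pics/{n}0.png"); print(n,{k:c[k] for k in c if k!="image"})
E
```

```text
{'clock': 0.0, 'joints': array([ 1.11038405e+00,  3.00454415e-01,  1.52159927e+00,  1.12754317e-05,
        1.32067779e+00, -6.66182602e-02]), 'qd': array([-0.00278967, -0.00033197,  0.00072723, -0.00114708, -0.00170678,
       -0.00125364]), 'effort': array([-2.13575629e-03, -5.31803477e+01, -3.52739561e+01,  7.07559334e-02,
        2.43383349e-02, -8.02764430e-05]), 'eef_pos': array([210.90375255, 507.62258787, 166.28780661]), 'eef_rot': array([-1.64700433,  1.56965745, -2.04080115]), 'wrist_force': array([ 1.19223282, -0.08900812,  0.22056135]), 'moment': array([0.00894585, 0.00256564, 0.00227159]), 'finger_gap': 94.16069906123683}
top {'fovy': 46.8661630924116, 'cx': 314.064294917185, 'cy': 205.23677018896296, 'position': array([ 325.7791815 ,  174.71077509, 1058.295559  ]), 'orientation': array([-2.96882127, -0.03725556, -1.54188628])}
side {'fovy': 42.000496249567746, 'cx': 324.25571930534494, 'cy': 198.65436191874636, 'position': array([ 559.16358438, 1097.97339767,  789.40359804]), 'orientation': array([-2.24031751,  0.0052171 ,  3.09739474])}
```

View pics/top0.png

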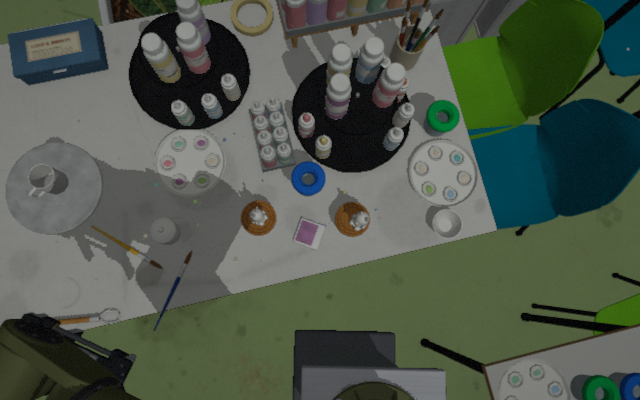

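View pics/side0.png

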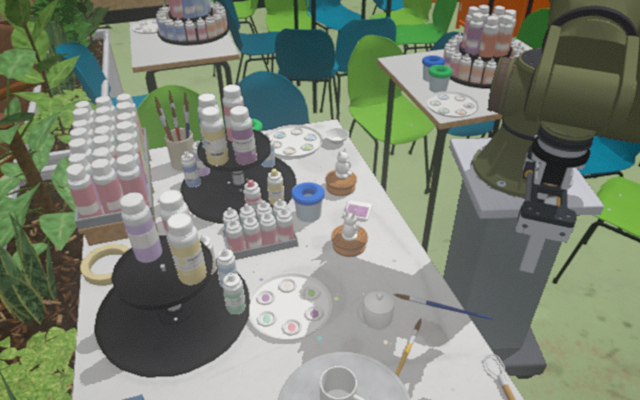

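```bash
python3 - <<'E'
from h import *
t=cv2.imread("pics/top0.png"); s=cv2.imread("pics/side0.png")
def crop(i,x,y,w,h,k): return cv2.resize(i[y:y+h,x:x+w],None,fx=k,fy=k,interpolation=cv2.INTER_CUBIC)
cv2.imwrite("pics/tc.png",np.hstack([crop(t,230,190,56,56,7),crop(t,325,190,56,56,7)]))
cv2.imwrite("pics/sc.png",np.hstack([crop(s,315,140,56,70,7),crop(s,320,195,56,70,7)]))
E
```

```text
(no output)
```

View pics/tc.png

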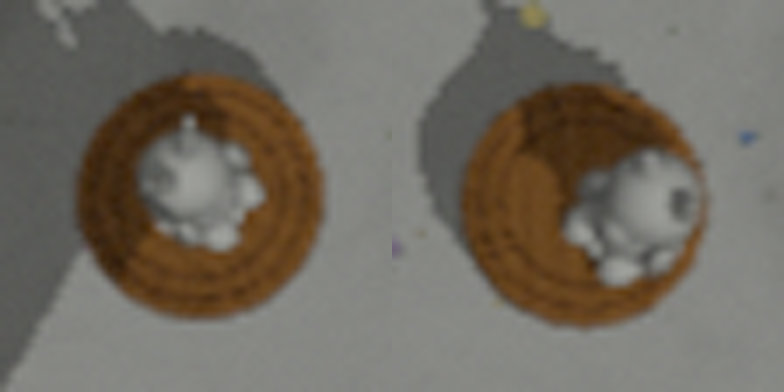

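View pics/sc.png

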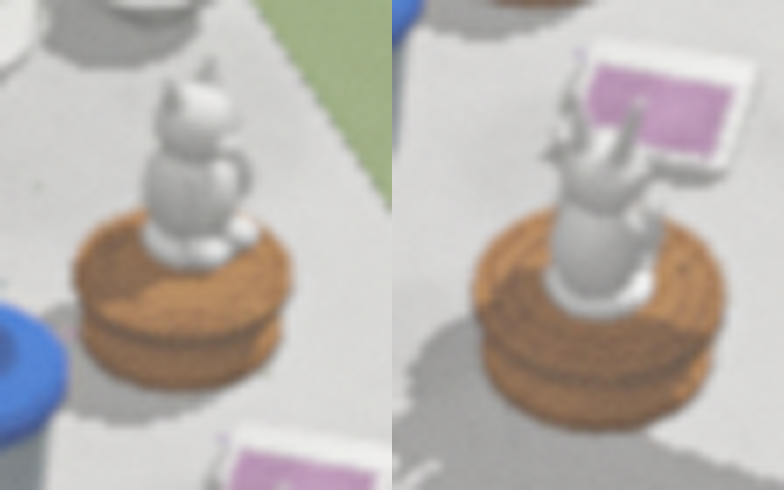

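```bash
cat >> h.py <<'E'
from scipy.spatial.transform import Rotation as Ro
def K(c):
    f=200/np.tan(np.radians(c["fovy"])/2); R=Ro.from_euler("xyz",c["orientation"]).as_matrix(); return f,R
def proj(c,P):
    f,R=K(c); q=(np.atleast_2d(P)-c["position"])@R; return np.c_[c["cx"]+f*q[:,0]/q[:,2],c["cy"]+f*q[:,1]/q[:,2]]
def back(c,u,v,z):
    f,R=K(c); d=R@np.array([(u-c["cx"])/f,(v-c["cy"])/f,1]); p=c["position"]; return p+d*(z-p[2])/d[2]
a=np.linspace(0,2*np.pi,60)
def circ(x,y,r,z): return np.c_[x+r*np.cos(a),y+r*np.sin(a),0*a+z]
def overlay(c,items,ctr,w,k,fn):
    x0,y0=int(ctr[0]-w/2),int(ctr[1]-w/2)
    im=cv2.resize(c["image"][y0:y0+w,x0:x0+w,::-1],None,fx=k,fy=k,interpolation=cv2.INTER_CUBIC).copy()
    for P,col in items:
        uv=(proj(c,P)-[x0,y0]+.5)*k
        cv2.polylines(im,[np.round(uv*8).astype(np.int32)],False,col,1,cv2.LINE_AA,3)
    if fn: cv2.imwrite(fn,im)
    return im
E
python3 - <<'E'
from h import *
t=cams.camera("top");s=cams.camera("side")
print(back(t,352.4,219.3,30),back(t,258.6,218.0,30))
# side: crop1 stand ellipse centre (183,275)/7
print(back(s,315+183/7,140+275/7,30),back(s,320+(598-392)/7,195+295/7,30))
E
```

```text
[477.22123828  54.05854048  30.        ] [472.93486331 265.14906243  30.        ]
[475.77864857  64.54227274  30.        ] [472.62537856 275.02866504  30.        ]
```

```bash
python3 - <<'E'
from h import *
t=cams.camera("top");s=cams.camera("side")
it=lambda x,y:[(circ(x,y,40,30),(0,255,0)),(circ(x,y,27,30),(255,255,0)),(circ(x,y,34,30),(255,255,0))]
A=overlay(t,it(477.2,54.1),(352,219),64,6,None);B=overlay(s,it(477.2,54.1),(341,180),64,6,None)
cv2.imwrite("pics/o1.png",np.hstack([A,B]))
E
```

```text
(no output)
```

View pics/o1.png

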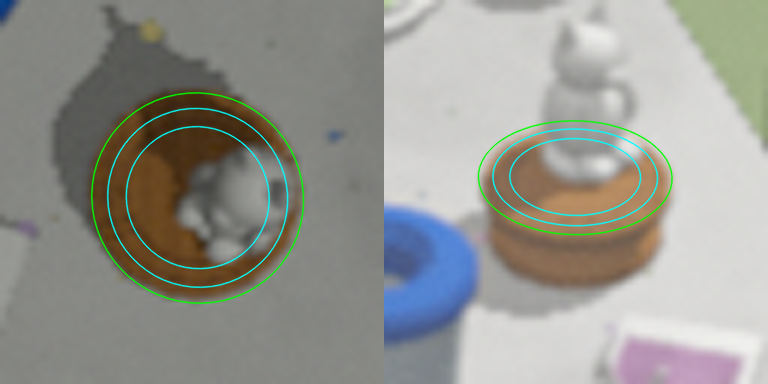

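```bash
cat >> h.py <<'E'
def get(sh_t=(-0.3,0.2),sh_s=(-0.2,1.9)):
    t=cams.camera("top");s=cams.camera("side")
    t["cx"]+=sh_t[0];t["cy"]+=sh_t[1];s["cx"]+=sh_s[0];s["cy"]+=sh_s[1]
    return t,s
SX,SY=477.2,54.1
def show(t,s,dx,dy,fn,w=64):
    it=[(circ(SX,SY,r,30),(0,255,0)) for r in (40,34,27)]
    it+=[(circ(SX+dx,SY+dy,17,30),(0,0,255)),(circ(SX+dx,SY+dy,20.5,50),(0,255,255)),(np.array([[SX+dx,SY+dy,30],[SX+dx,SY+dy,103]]),(255,0,255))]
    A=overlay(t,it,(352,219),w,6,None);B=overlay(s,it,(341,176),w,6,None)
    cv2.imwrite(fn,np.vstack([np.hstack([A,B])]))
E
python3 - <<'E'
from h import *
t,s=get()
show(t,s,0,-15,"pics/o2.png")
E
```

```text
(no output)
```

View pics/o2.png

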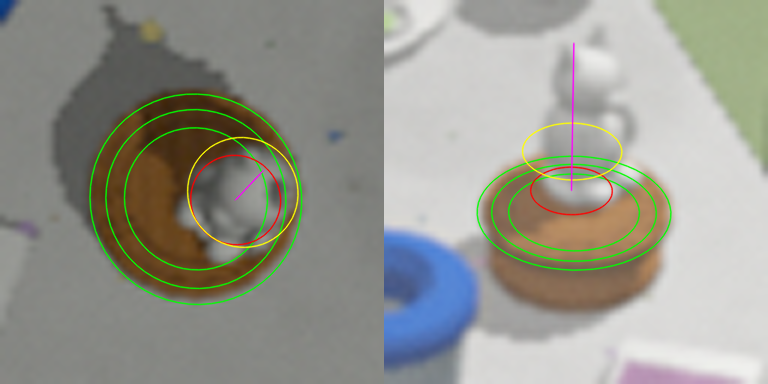

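```bash
python3 - <<'E'
from h import *
t,s=get((-0.3,0.2),(0,0))
out=[]
for sh in [(0,0),(0,1.5)]:
    c=dict(s);c["cx"]+=sh[0];c["cy"]+=sh[1]
    out.append(overlay(c,[(circ(SX,SY,40,30),(0,255,0))],(341,181),40,10,None))
cv2.imwrite("pics/o3.png",np.hstack(out))
E
```

```text
(no output)
```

View pics/o3.png

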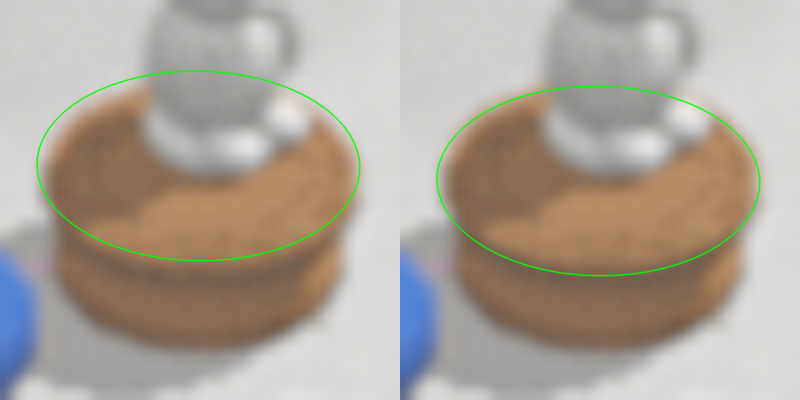

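```bash
python3 - <<'E'
from h import *
t,s=get((-0.3,0.2),(0.1,1.0))
rows=[]
for dx,dy in [(-1,-12),(-4,-15),(-4,-11)]:
    it=[(circ(SX+dx,SY+dy,17,30),(0,0,255)),(circ(SX+dx,SY+dy,20.5,53),(0,255,255)),(np.array([[SX+dx,SY+dy,30],[SX+dx,SY+dy,103]]),(255,0,255)),(circ(SX,SY,39,30),(0,255,0))]
    rows.append(np.vstack([overlay(t,it,(353,219),38,7,None),overlay(s,it,(341,172),38,7,None)]))
cv2.imwrite("pics/o4.png",np.hstack(rows))
E
```

```text
(no output)
```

View pics/o4.png

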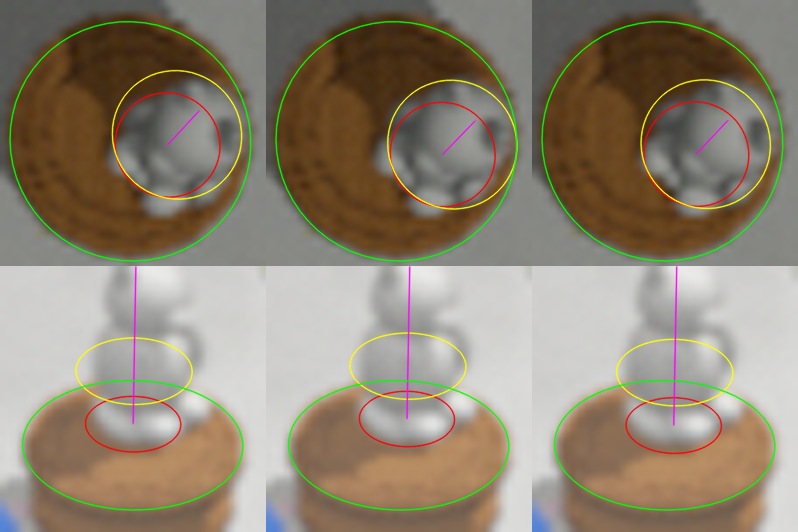

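```bash
cat >> h.py <<'E'
def tgtR(p,th):
    p=np.array([p[0],p[1],0.]);p/=np.linalg.norm(p)
    x=np.sin(th)*p-np.cos(th)*np.array([0,0,1.])
    y=np.cross(p,[0,0,1.]); return [np.c_[x,s*y,np.cross(x,s*y)] for s in(1,-1)]
def state():
    s=readout.read_state(); return s,s["eef_pos"],Ro.from_euler("xyz",s["eef_rot"])
def go(pos,R,n,f=0):
    s,p,r=state(); R=Ro.from_matrix(R); w=(r.inv()*R).as_rotvec()
    rows=[]
    pos=np.array(pos,float)
    for i in range(n):
        ri=r*Ro.from_rotvec(w*i/n)
        sh=ri.inv().apply((pos-p)/n)/1000
        rows.append([*np.round(w/n,3),*np.round(sh,4),f])
    print("turn/row deg",np.degrees(np.linalg.norm(w))/n,"shift/row",np.linalg.norm(pos-p)/n)
    for k in rows: print(*k,sep=", ",end=",\n")
E
python3 - <<'E'
from h import *
s,p,r=state();print(r.as_matrix().round(3))
R=tgtR((4,14.5),np.radians(28))
for m in R: print(m.round(2)); go([455,-20,230],m,10)
E
```

```text
[[-0.     0.384  0.923]
 [ 0.     0.923 -0.384]
 [-1.     0.    -0.   ]]
[[ 0.12  0.96 -0.23]
 [ 0.45 -0.27 -0.85]
 [-0.88  0.   -0.47]]
turn/row deg 8.664541055277823 shift/row 58.49532075182883
0.142, 0.04, 0.035, -0.0063, -0.0394, 0.0428, 0,
0.142, 0.04, 0.035, -0.0094, -0.0327, 0.0476, 0,
0.142, 0.04, 0.035, -0.0124, -0.0253, 0.0513, 0,
0.142, 0.04, 0.035, -0.0153, -0.0174, 0.0537, 0,
0.142, 0.04, 0.035, -0.0179, -0.0091, 0.0549, 0,
0.142, 0.04, 0.035, -0.0203, -0.0006, 0.0549, 0,
0.142, 0.04, 0.035, -0.0223, 0.0078, 0.0535, 0,
0.142, 0.04, 0.035, -0.024, 0.016, 0.0509, 0,
0.142, 0.04, 0.035, -0.0252, 0.0238, 0.0471, 0,
0.142, 0.04, 0.035, -0.0261, 0.0311, 0.0422, 0,
[[ 0.12 -0.96  0.23]
 [ 0.45  0.27  0.85]
 [-0.88 -0.    0.47]]
turn/row deg 10.011106371208637 shift/row 58.49532075182883
-0.166, -0.036, 0.041, -0.0063, -0.0394, 0.0428, 0,
-0.166, -0.036, 0.041, -0.0066, -0.0457, 0.036, 0,
-0.166, -0.036, 0.041, -0.0075, -0.0507, 0.0282, 0,
-0.166, -0.036, 0.041, -0.0088, -0.0544, 0.0198, 0,
-0.166, -0.036, 0.041, -0.0105, -0.0565, 0.0109, 0,
-0.166, -0.036, 0.041, -0.0126, -0.0571, 0.0019, 0,
-0.166, -0.036, 0.041, -0.0151, -0.0561, -0.007, 0,
-0.166, -0.036, 0.041, -0.0177, -0.0535, -0.0155, 0,
-0.166, -0.036, 0.041, -0.0206, -0.0495, -0.0234, 0,
-0.166, -0.036, 0.041, -0.0235, -0.0441, -0.0304, 0,
```

```bash
python3 - <<'E'
from h import *
go([455,-20,230],tgtR((4,14.5),np.radians(28))[0],15)
E
```

```text
turn/row deg 5.776360703518549 shift/row 38.99688050121922
0.094, 0.027, 0.024, -0.0042, -0.0263, 0.0285, 0,
0.094, 0.027, 0.024, -0.0056, -0.0233, 0.0307, 0,
0.094, 0.027, 0.024, -0.0069, -0.0202, 0.0326, 0,
0.094, 0.027, 0.024, -0.0083, -0.0169, 0.0342, 0,
0.094, 0.027, 0.024, -0.0096, -0.0134, 0.0354, 0,
0.094, 0.027, 0.024, -0.0108, -0.0098, 0.0362, 0,
0.094, 0.027, 0.024, -0.0119, -0.0061, 0.0366, 0,
0.094, 0.027, 0.024, -0.013, -0.0023, 0.0367, 0,
0.094, 0.027, 0.024, -0.014, 0.0015, 0.0364, 0,
0.094, 0.027, 0.024, -0.0149, 0.0052, 0.0357, 0,
0.094, 0.027, 0.024, -0.0157, 0.0089, 0.0346, 0,
0.094, 0.027, 0.024, -0.0163, 0.0125, 0.0332, 0,
0.094, 0.027, 0.024, -0.0168, 0.0159, 0.0314, 0,
0.094, 0.027, 0.024, -0.0172, 0.0192, 0.0293, 0,
0.094, 0.027, 0.024, -0.0175, 0.0222, 0.0269, 0,
```

Emit:
{"method": "apply_moves", "body": {
  "plan": [0.094,0.027,0.024,-0.01,-0.0263,0.0285,0,0.094,0.027,0.024,-0.01,-0.0233,0.0307,0,0.094,0.027,0.024,-0.01,-0.0202,0.0326,0,0.094,0.027,0.024,-0.01,-0.0169,0.0342,0,0.094,0.027,0.024,-0.01,-0.0134,0.0354,0]
}}

```text
clock: 1.23
eef_pos: [293.0, 330.3, 203.5]
eef_rot: [2.647, 1.39, 1.779]
wrist_force: [0.5, -0.1, 0.8]
finger_gap: 47.3
```

Emit:
{"method": "apply_moves", "body": {
  "plan": [0.094,0.027,0.024,-0.0108,-0.0098,0.0362,0,0.094,0.027,0.024,-0.0119,-0.0061,0.0366,0,0.094,0.027,0.024,-0.013,-0.0023,0.0367,0,0.094,0.027,0.024,-0.014,0.0015,0.0364,0,0.094,0.027,0.024,-0.0149,0.0052,0.0357,0]
}}

```text
clock: 1.85
eef_pos: [374.8, 154.2, 223.9]
eef_rot: [2.889, 1.222, 1.542]
wrist_force: [0.3, 1.3, 0.5]
finger_gap: 0.5
```

Emit:
{"method": "apply_moves", "body": {
  "plan": [0.094,0.027,0.024,-0.0157,0.0089,0.0346,0,0.094,0.027,0.024,-0.0163,0.0125,0.0332,0,0.094,0.027,0.024,-0.0168,0.0159,0.0314,0,0.094,0.027,0.024,-0.0172,0.0192,0.0293,0,0.094,0.027,0.024,-0.0175,0.0222,0.0269,0]
}}

```text
clock: 2.48
eef_pos: [456.7, -21.9, 243.8]
eef_rot: [3.137, 1.073, 1.298]
wrist_force: [0.2, 1.6, 0.1]
finger_gap: 0.8
```

```bash
python3 - <<'E'
from h import *
t,s=get((-0.3,0.2),(0.1,1.0))
for u,v,z in((442,172,5),(446,222,12),(309,180,70)):print(back(t,u,v,z))
p=np.array([4,14.5]);p/=np.linalg.norm(p)
go([473.2-60*p[0],39.6-60*p[1],60],tgtR(p,np.radians(28))[0],5)
cv2.imwrite("pics/t1.png",t["image"][:,:,::-1])
cv2.imwrite("pics/s1.png",s["image"][:,:,::-1])
E
```

```text
[ 602.09541233 -161.30625319    5.        ]
[ 481.49873237 -166.1228351    12.        ]
[555.66674244 154.9803022   70.        ]
turn/row deg 0.10377424329046074 shift/row 36.68267306355872
-0.0, -0.002, -0.0, 0.0327, -0.0003, 0.0166, 0,
-0.0, -0.002, -0.0, 0.0327, -0.0003, 0.0166, 0,
-0.0, -0.002, -0.0, 0.0327, -0.0003, 0.0165, 0,
-0.0, -0.002, -0.0, 0.0328, -0.0002, 0.0165, 0,
-0.0, -0.002, -0.0, 0.0328, -0.0002, 0.0164, 0,
```

View pics/t1.png

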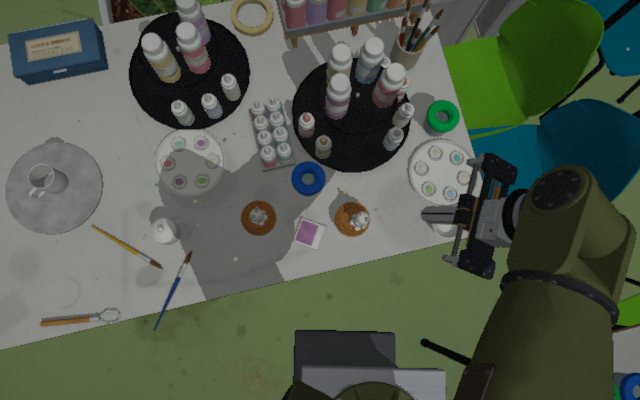

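View pics/s1.png

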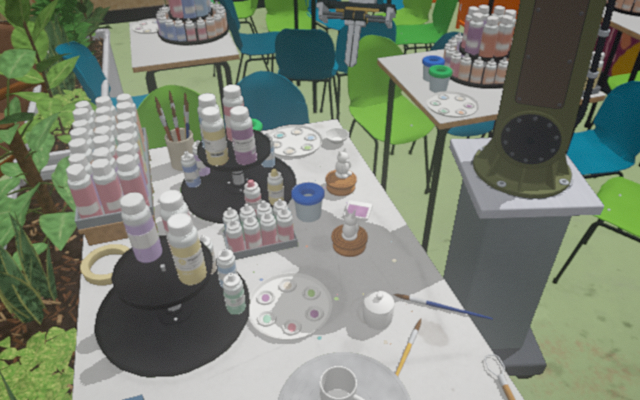

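Emit:
{"method": "apply_moves", "body": {
  "plan": [0,-0.002,0,0.0327,-0.0003,0.0166,0,0,-0.002,0,0.0327,-0.0003,0.0166,0,0,-0.002,0,0.0327,-0.0003,0.0165,0,0,-0.002,0,0.0328,-0.0002,0.0165,0,0,-0.002,0,0.0328,-0.0002,0.0164,0]
}}

```text
clock: 3.2
eef_pos: [456.5, -15.2, 59.3]
eef_rot: [3.134, 1.084, 1.3]
wrist_force: [0.7, 0.4, 0.4]
finger_gap: 0.7
```

```bash
cat >> h.py <<'E'
def tool(c,items=()):
    s,p,r=state(); m=lambda P:r.apply(np.array(P,float))+p
    return [(m([[0,-12.5,-8],[0,12.5,-8],[0,12.5,8],[0,-12.5,8],[0,-12.5,-8]]),(0,0,255)),(m([[0,0,0],[-40,0,0]]),(255,0,255))]
def both(fn,shs=(0.1,1.0),w=64,k=6,extra=[],tc=(356,219),sc=(341,176),tl=True):
    t,s=get((-0.3,0.2),shs)
    it=[(circ(SX,SY,39,30),(0,255,0))]+(tool(t) if tl else [])+extra
    cv2.imwrite(fn,np.hstack([overlay(t,it,tc,w,k,None),overlay(s,it,sc,w,k,None)])); return t,s
E
python3 - <<'E'
from h import *
both("pics/b1.png",tc=(362,219)); s,p,r=state(); print(p,r.as_matrix().round(3))
E
```

```text
[454.83131747 -14.5125214   57.83128411] [[ 0.12   0.965 -0.232]
 [ 0.453 -0.261 -0.853]
 [-0.884 -0.002 -0.468]]
```

View pics/b1.png

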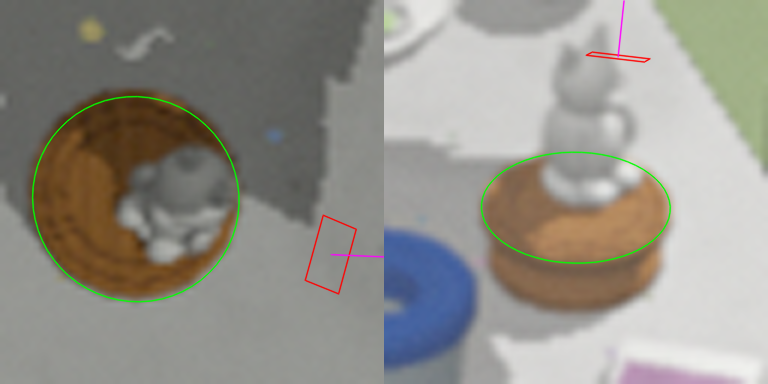

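```bash
python3 - <<'E'
from h import *
t=shot("top","pics/t2.png"); s,p,r=state(); print(p,proj(t,p)); print(proj(t,[456.7,-21.9,243.8]))
print(back(t,422,213,243.8))
E
```

```text
[455.93985949 -15.02555723  59.87718119] [[385.28267804 228.04632223]]
[[408.4078958  215.17393665]]
[461.52363494 -46.63508679 243.8       ]
```

View pics/t2.png

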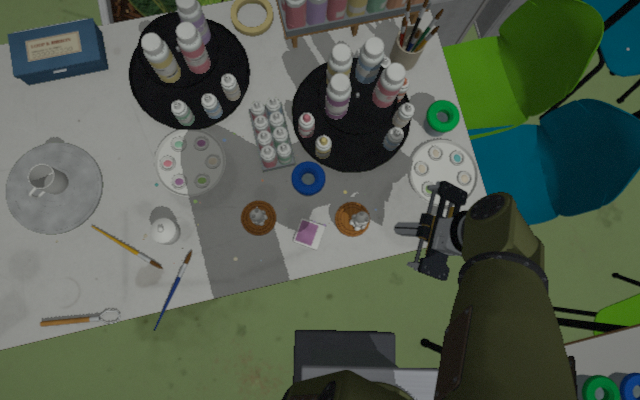

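```bash
python3 - <<'E'
from h import *
t=cams.camera("top");s=cams.camera("side");print(proj(s,state()[1]))
A=overlay(t,tool(t),(410,225),80,6,None);B=overlay(s,tool(s),(345,145),80,6,None)
cv2.imwrite("pics/b2.png",cv2.resize(np.hstack([A,B]),(800,400)))
E
```

```text
[[346.39081266 150.41637244]]
```

View pics/b2.png

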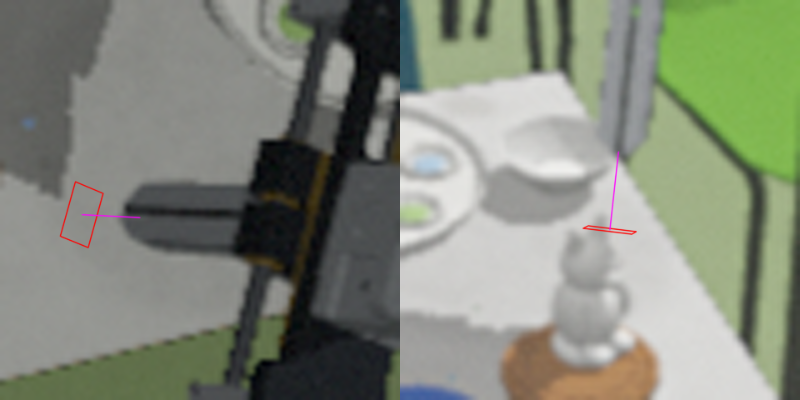

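```bash
cat >> h.py <<'E'
def tri(t,ut,s,us):
    from scipy.optimize import least_squares
    f=lambda P:np.r_[proj(t,P)[0]-ut,proj(s,P)[0]-us]
    o=least_squares(f,[470,0,60]); return o.x,o.fun
E
python3 - <<'E'
from h import *
t=cams.camera("top");s=cams.camera("side")
k=800/(160*6)*6
ut=np.array([370+124/k,185+211/k]);us=np.array([305+(622-400)/k,105+156/k])
x,e=tri(t,ut,s,us);st,p,r=state();print(ut,us,x,e,p,r.inv().apply(x-p))
E
```

```text
[394.8 227.2] [349.4 136.2] [451.87345241 -27.80285198  96.94361629] [-0.18819662  0.79883848 -0.9561759  -0.21803752] [457.45854523 -16.04280992  61.77107964] [-37.09221533  -2.12110282  -5.12519949]
```

```bash
cat >> h.py <<'E'
L=37
def gotip(tip,R,n,p0=None):
    go(np.array(tip)+L*R[:,0],R,n)
def cats(): return np.array([473.2,39.6])
def P2(): p=np.array([4,14.5]);return p/np.linalg.norm(p)
E
python3 - <<'E'
from h import *
print(manip.grip_depth)
p=P2();R=tgtR(p,np.radians(40))[0]
gotip([*(cats()-50*p),55],R,4)
ps=[]
for i in range(4): ps.append(state()[1]); cams.camera("top")
print(np.array(ps))
E
```

```text
18.8
turn/row deg 3.031911251206331 shift/row 11.811763909329486
0.002, 0.053, -0.001, 0.0115, 0.0001, -0.0029, 0,
0.002, 0.053, -0.001, 0.0116, 0.0001, -0.0023, 0,
0.002, 0.053, -0.001, 0.0117, 0.0001, -0.0017, 0,
0.002, 0.053, -0.001, 0.0118, 0.0001, -0.001, 0,
[[457.45854523 -16.04280992  61.77107964]
 [457.36057659 -16.04409981  61.59409083]
 [457.22121897 -16.03050848  61.36795378]
 [457.10171147 -15.99431941  61.15265261]]
```

Emit:
{"method": "apply_moves", "body": {
  "plan": [0.002,0.053,-0.001,0.0115,0.0001,-0.0029,0,0.002,0.053,-0.001,0.0116,0.0001,-0.0023,0,0.002,0.053,-0.001,0.0117,0.0001,-0.0017,0,0.002,0.053,-0.001,0.0118,0.0001,-0.001,0,0,0,0,0,0,0,0]
}}

```text
clock: 4.38
eef_pos: [465.1, 14.6, 24.6]
eef_rot: [-3.131, 0.872, 1.308]
wrist_force: [0.7, 0.1, 0.8]
finger_gap: 0.5
```

```bash
cat >> h.py <<'E'
def tool(c=None):
    s,p,r=state(); m=lambda P:r.apply(np.array(P,float)-[L,0,0])+p
    return [(m([[0,-12.5,-8],[0,12.5,-8],[0,12.5,8],[0,-12.5,8],[0,-12.5,-8]]),(0,0,255)),(m([[0,0,0],[-30,0,0]]),(255,0,255))]
E
python3 - <<'E'
from h import *
both("pics/b3.png",tc=(375,219),sc=(341,168)); s,p,r=state(); print(p,p-L*r.as_matrix()[:,0],r.as_matrix().round(3))
E
```

```text
[465.61295506  14.38595252  25.48220703] [459.40120072  -8.55882481  53.83624204] [[ 0.168  0.964 -0.207]
 [ 0.62  -0.267 -0.738]
 [-0.766 -0.005 -0.642]]
```

View pics/b3.png

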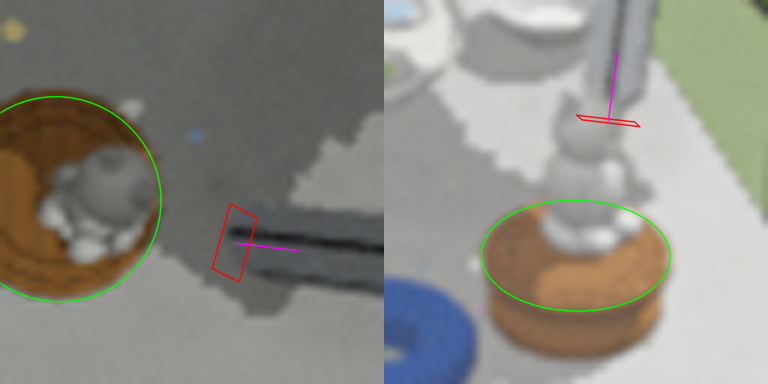

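```bash
python3 - <<'E'
from h import *
t,s=get((-0.3,0.2),(0.1,1.0))
it=tool()
cv2.imwrite("pics/b4.png",np.hstack([overlay(t,it,(382,219),40,10,None),overlay(t,[],(382,219),40,10,None)]))
cv2.imwrite("pics/b5.png",np.hstack([overlay(s,it,(346,158),40,10,None),overlay(s,[],(346,158),40,10,None)]))
E
```

```text
(no output)
```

View pics/b4.png

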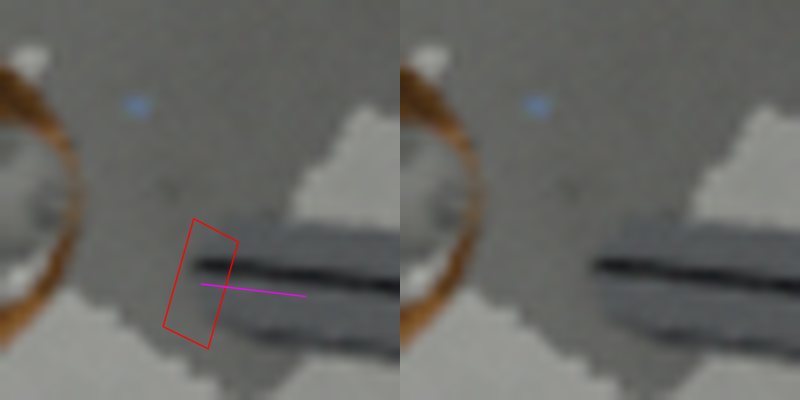

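View pics/b5.png

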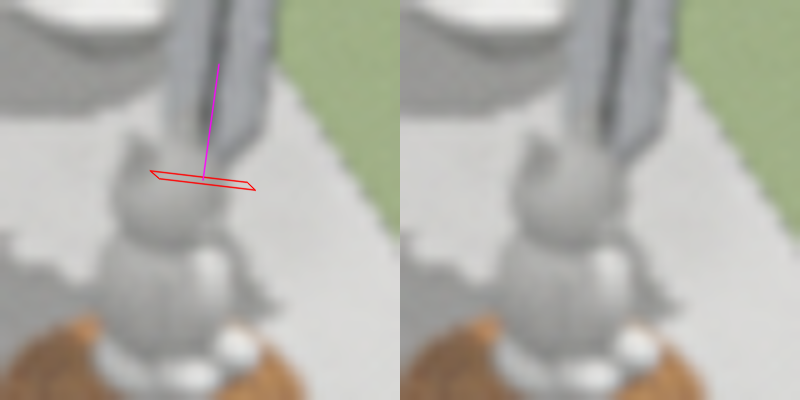

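Emit:
{"method": "apply_moves", "body": {
  "plan": [0,0,0,0.0054,0,0.0045,0,0,0,0,0.0054,0,0.0045,0,0,0,0,0.0032,0,-0.0038,0,0,0,0,0.0032,0,-0.0038,0,0,0,0,0,0,0,0]
}}

```text
clock: 5.2
eef_pos: [468.1, 24.8, 11.2]
eef_rot: [-3.134, 0.872, 1.307]
wrist_force: [-0.1, -0.7, 0.9]
finger_gap: 0.4
```

```bash
python3 - <<'E'
from h import *
import h
h.L=39
t,s=both("pics/b6.png",tc=(368,219),sc=(341,168)); S,p,r=state(); print(p,p-39*r.as_matrix()[:,0],S["wrist_force"])
E
```

```text
[468.12285824  24.40355082  11.19998992] [4.61574299e+02 1.83322319e-01 4.10579354e+01] [1.09535688 0.77573582 0.34563789]
```

View pics/b6.png

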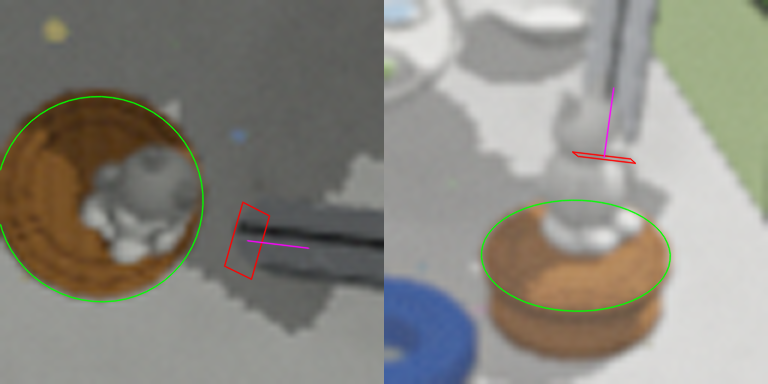

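Emit:
{"method": "apply_moves", "body": {
  "plan": [0,0,0,0,-0.02,0,0,0,0,0,0,-0.02,0,0,0,0,0,0,0,0,0]
}}

```text
clock: 5.68
eef_pos: [429.1, 35.1, 11.4]
eef_rot: [-3.133, 0.872, 1.307]
wrist_force: [0.4, 0.3, 0.4]
finger_gap: 0.8
```

```bash
python3 - <<'E'
from h import *
import h
h.L=41
t,s=get((-0.3,0.2),(0.1,1.0))
S,p,r=state(); tip=p-41*r.as_matrix()[:,0]; print(tip)
c1=proj(t,tip)[0].round();c2=proj(s,tip)[0].round();print(c1,c2)
it=tool()
cv2.imwrite("pics/b7.png",np.vstack([np.hstack([overlay(c,it,k,36,10,None),overlay(c,[],k,36,10,None)])[:300] for c,k in((t,c1),(s,c2))]))
E
```

```text
[423.39358037   9.14155434  42.92258634]
[373. 243.] [360. 163.]
```

View pics/b7.png

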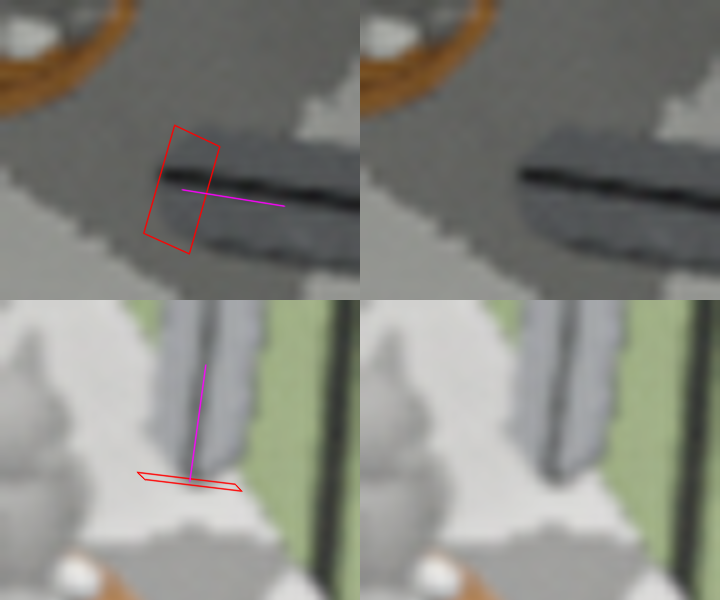

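Emit:
{"method": "apply_moves", "body": {
  "plan": [0,0,0,0.0038,0.01,0.0032,0,0,0,0,0,0.03,0,0,0,0,0,0.0032,0,-0.0038,0,0,0,0,0.0032,0,-0.0038,0,0,0,0,0,0,0,0]
}}

```text
clock: 6.4
eef_pos: [470.2, 34.5, 5.9]
eef_rot: [-3.133, 0.872, 1.308]
wrist_force: [-0.1, -0.5, -0.3]
finger_gap: 0.7
```

```bash
sed -i 's/^L=37/L=41/' h.py; cat >> h.py <<'E'
def look(fn,extra=[]):
    t,s=both(fn,tc=(362,219),sc=(341,168),extra=extra); S,p,r=state(); print((p-L*r.as_matrix()[:,0]).round(1),S["wrist_force"].round(2),S["clock"])
E
python3 -c "
from h import *
look('pics/b8.png')"
```

```text
[463.5   8.6  37.5] [ 1.25 -0.61 -0.04] 6.5
```

View pics/b8.png

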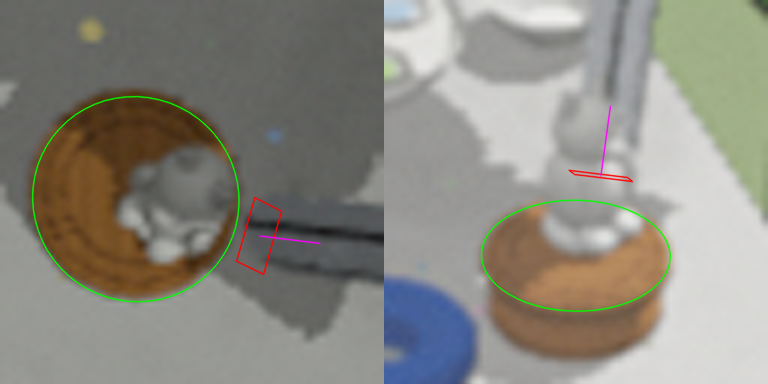

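Emit:
{"method": "apply_moves", "body": {
  "plan": [0,0,0,0.0013,0,-0.0015,0,0,0,0,0.0013,0,-0.0015,0,0,0,0,0.0013,0,-0.0015,0,0,0,0,0.0006,0,-0.0008,0,0,0,0,0.0006,0,-0.0008,0]
}}

```text
clock: 7.12
eef_pos: [472.8, 41.6, 6.1]
eef_rot: [-3.134, 0.872, 1.307]
wrist_force: [-0.2, -0.6, 0.2]
finger_gap: 0.1
```

```bash
python3 -c "
from h import *
look('pics/b9.png')"
```

```text
[465.9  16.1  37.5] [ 0.65 -0.15 -0.74] 7.225
```

View pics/b9.png

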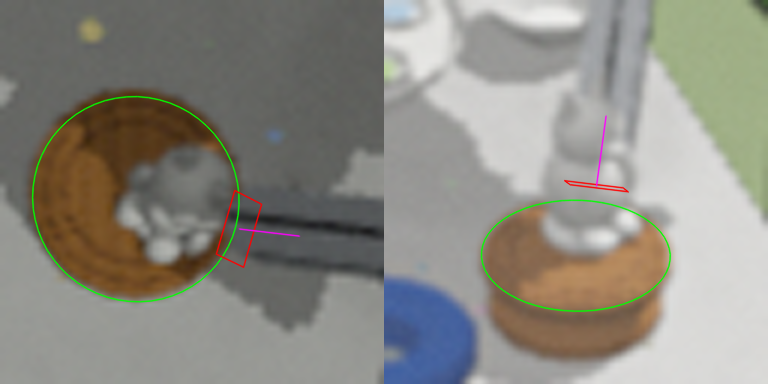

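Emit:
{"method": "apply_moves", "body": {
  "plan": [0,0,0,0.0006,0,-0.0008,0,0,0,0,0.0006,0,-0.0008,0,0,0,0,0.0006,0,-0.0008,0,0,0,0,0.0006,0,-0.0008,0,0,0,0,0,0,0,0]
}}

```text
clock: 7.85
eef_pos: [473.9, 45.5, 6.3]
eef_rot: [-3.134, 0.872, 1.307]
wrist_force: [0.2, 0.4, 0.3]
finger_gap: 0.7
```

```bash
python3 -c "
from h import *
look('pics/b10.png')"
```

```text
[467.   20.   37.7] [-0.02 -0.22  0.18] 7.95
```

View pics/b10.png

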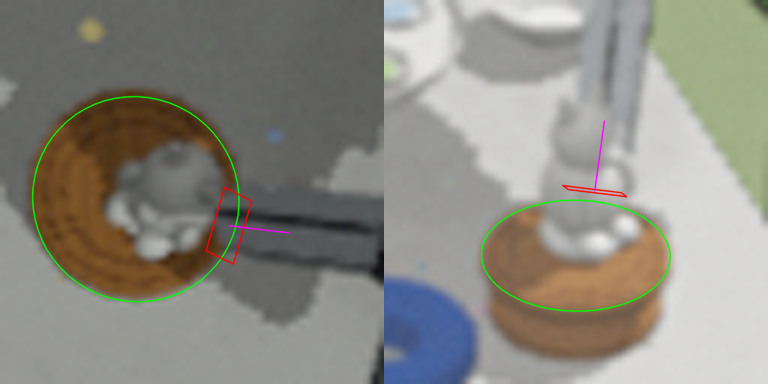

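Emit:
{"method": "apply_moves", "body": {
  "plan": [0,0,0,0.0008,0,-0.0009,0,0,0,0,0.0008,0,-0.0009,0,0,0,0,0.0008,0,-0.0009,0,0,0,0,0.0008,0,-0.0009,0,0,0,0,0.0008,0,-0.0009,0]
}}

```text
clock: 8.57
eef_pos: [475.6, 51.2, 6.2]
eef_rot: [-3.134, 0.872, 1.306]
wrist_force: [-0.6, -2.3, 1.7]
finger_gap: 0.6
```

```bash
python3 -c "
from h import *
look('pics/b11.png')"
```

```text
[468.7  25.8  37.6] [-0.04 -1.34  1.35] 8.675
```

View pics/b11.png

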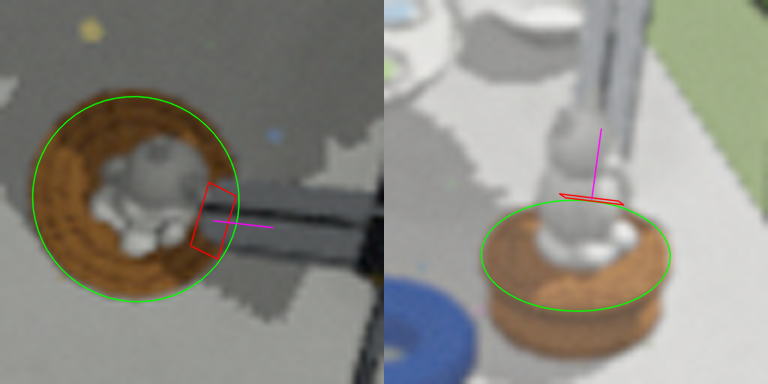

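Emit:
{"method": "apply_moves", "body": {
  "plan": [0,0,0,-0.0012,0,-0.001,0,0,0,0,0.0007,0,-0.0008,0,0,0,0,0.0006,0,-0.0008,0,0,0,0,0.0006,0,-0.0008,0,0,0,0,0,0,0,0]
}}

```text
clock: 9.3
eef_pos: [476.3, 54.2, 7.8]
eef_rot: [-3.134, 0.872, 1.307]
wrist_force: [-0.0, -0.0, -0.1]
finger_gap: 0.4
```

```bash
python3 -c "
from h import *
look('pics/b12.png')"
```

```text
[469.4  28.7  39.2] [0.01 0.6  0.65] 9.4
```

View pics/b12.png

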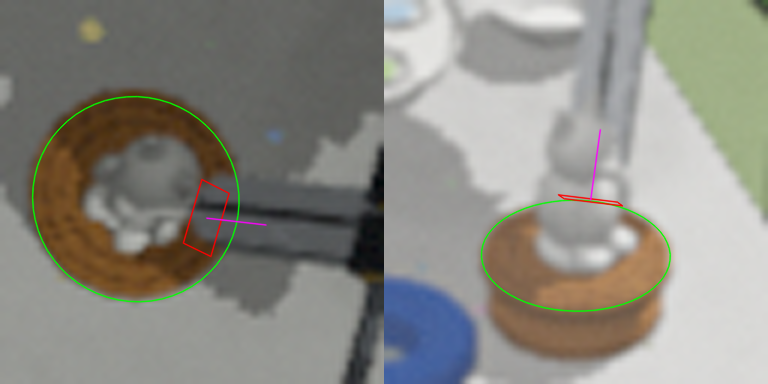

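Emit:
{"method": "apply_moves", "body": {
  "plan": [0,0,0,-0.0032,0,0.0038,0,0,0,0,-0.0096,0,0.0115,0,0,0,0,-0.0064,0,0.0077,0,0,0,0,0,0,0,0]
}}

```text
clock: 9.9
eef_pos: [468.3, 24.3, 7.7]
eef_rot: [-3.134, 0.872, 1.305]
wrist_force: [0.2, -0.0, 0.5]
finger_gap: 0.3
```

```bash
cat >> h.py <<'E'
def cand(fn,cs):
    t,s=get((-0.3,0.2),(0.1,1.0)); rows=[]
    for dx,dy in cs:
        it=[(circ(SX+dx,SY+dy,17,30),(0,0,255)),(np.array([[SX+dx,SY+dy,30],[SX+dx,SY+dy,103]]),(255,0,255)),(circ(SX,SY,39,30),(0,255,0)),(circ(SX,SY,27,30),(0,255,0))] if dx is not None else []
        rows.append(np.vstack([overlay(t,it,(353,219),38,7,None),overlay(s,it,(341,175),38,7,None)]))
    cv2.imwrite(fn,np.hstack(rows))
E
python3 - <<'E'
from h import *
cand("pics/c1.png",[(None,0),(-1,-2),(-2,-4)])
E
```

```text
(no output)
```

View pics/c1.png

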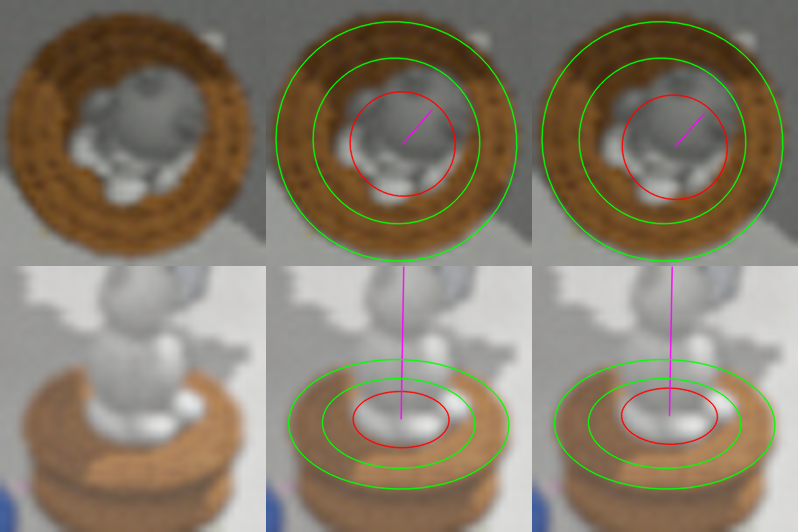

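```bash
cat >> h.py <<'E'
def cand2(fn,cs,sht=(-0.3,-0.8),shs=(0.1,1.0)):
    t,s=get(sht,shs); rows=[]
    for dx,dy in cs:
        it=[(circ(SX+dx,SY+dy,17,30),(0,0,255)),(circ(SX+dx,SY+dy,20,36),(255,0,255)),(circ(SX,SY,39.5,30),(0,255,0)),(circ(SX,SY,27,30),(0,255,0)),(circ(SX,SY,34,30),(0,255,0))] if dx is not None else []
        rows.append(np.vstack([overlay(t,it,(352,218),40,10,None)[:380],overlay(s,it,(341,180),40,10,None)[0:220]]))
    cv2.imwrite(fn,np.hstack(rows))
E
python3 - <<'E'
from h import *
cand2("pics/c2.png",[(None,0),(-2,-2)])
E
```

```text
(no output)
```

View pics/c2.png

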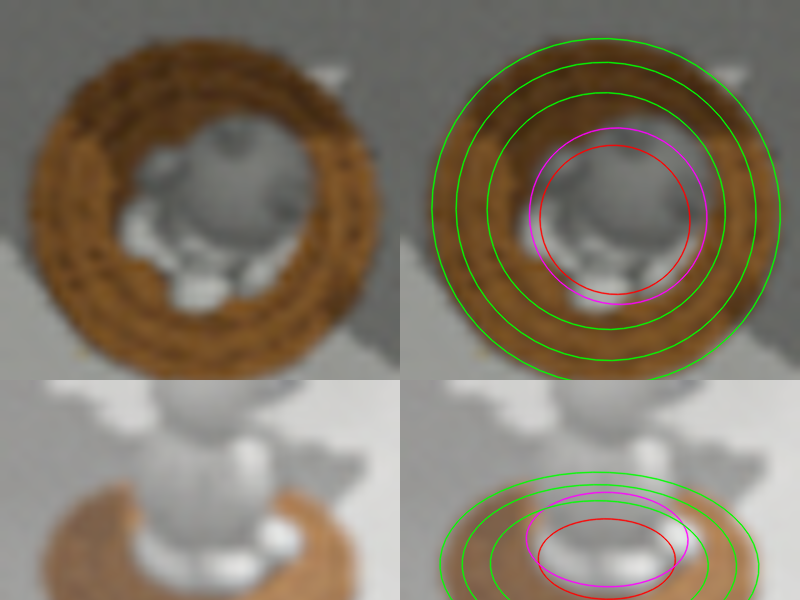

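```bash
python3 - <<'E'
from h import *
t,s=get((-0.3,-0.8),(0,0))
im=s["image"].copy()
def ov(cc,it,ctr,enh):
    c=dict(cc)
    if enh:
        g=c["image"].astype(float); c["image"]=np.clip((g-110)*2.2+90,0,255).astype(np.uint8)
    return overlay(c,it,ctr,40,10,None)
rows=[]
for sh in [None,(0.1,1.0),(0.1,1.6)]:
    c=dict(s)
    it=[]
    if sh:
        c["cx"]+=sh[0];c["cy"]+=sh[1]; it=[(circ(SX,SY,r,30),(0,255,0)) for r in(39.5,34,27)]+[(circ(SX,SY,39,0),(255,0,0))]
    rows.append(ov(c,it,(341,186),True))
cv2.imwrite("pics/d1.png",cv2.resize(np.vstack([np.hstack(rows[:2])]),None,fx=1,fy=1));cv2.imwrite("pics/d2.png",np.hstack([rows[0],rows[2]]))
E
```

```text
(no output)
```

View pics/d1.png

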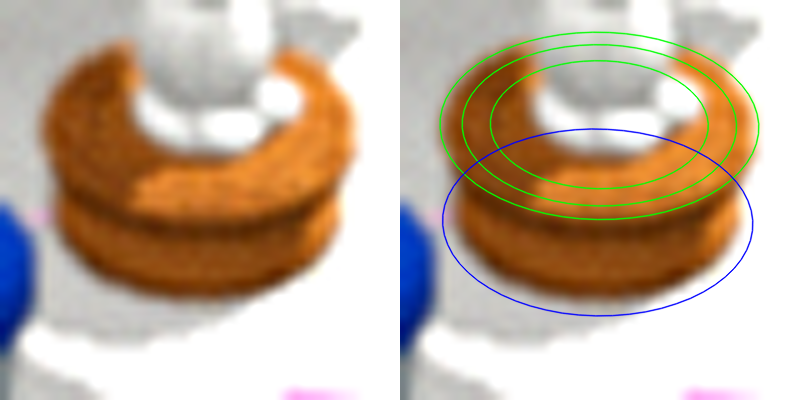

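View pics/d2.png

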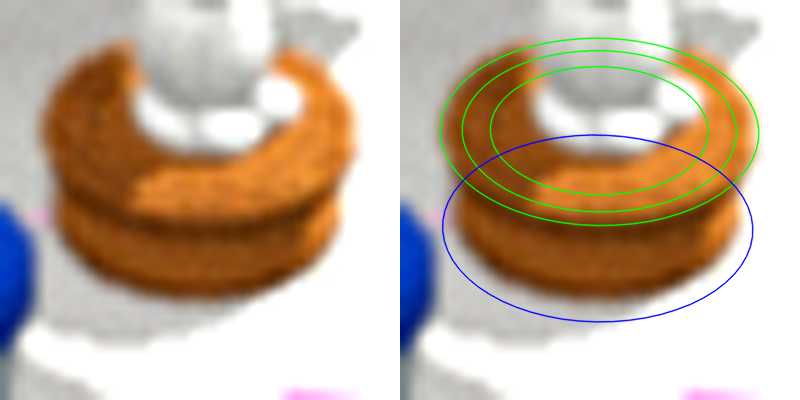

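```bash
python3 - <<'E'
from h import *
R=tgtR((1,1),np.radians(40))[0]
gotip([442,19.5,39.5],R,4)
print(R.T@[.7071,.7071,0])
E
```

```text
turn/row deg 7.388401727090683 shift/row 3.6852364312241583
0.098, 0.0, 0.084, 0.0016, -0.0027, -0.002, 0,
0.098, 0.0, 0.084, 0.0013, -0.003, -0.0017, 0,
0.098, 0.0, 0.084, 0.0011, -0.0032, -0.0014, 0,
0.098, 0.0, 0.084, 0.0008, -0.0034, -0.0011, 0,
[ 6.42781445e-01 -7.52845281e-18 -7.66037097e-01]
```

Emit:
{"method": "apply_moves", "body": {
  "plan": [0.098,0,0.084,0.0016,-0.0027,-0.002,0,0.098,0,0.084,0.0013,-0.003,-0.0017,0,0.098,0,0.084,0.0011,-0.0032,-0.0014,0,0.098,0,0.084,0.0008,-0.0034,-0.0011,0,0,0,0,0,0,0,0]
}}

```text
clock: 10.82
eef_pos: [459.9, 38.8, 8.2]
eef_rot: [3.141, 0.873, 0.786]
wrist_force: [0.7, 0.6, 1.0]
finger_gap: 0.6
```

```bash
sed -i 's/sh_t=(-0.3,0.2),sh_s=(-0.2,1.9)/sh_t=(-0.3,-0.8),sh_s=(0.1,1.2)/; s/t,s=get((-0.3,0.2),shs)/t,s=get()/' h.py; python3 -c "
from h import *
look('pics/b13.png')"
```

```text
[442.6  19.3  39.8] [ 0.13 -0.48  0.6 ] 10.925
```

View pics/b13.png

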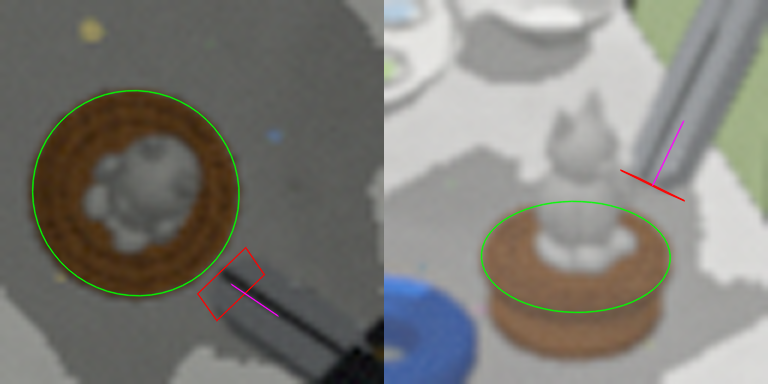

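Emit:
{"method": "apply_moves", "body": {
  "plan": [0,0,0,0.0039,0,-0.0046,0,0,0,0,0.0039,0,-0.0046,0,0,0,0,0.0026,0,-0.0031,0,0,0,0,0.0013,0,-0.0015,0,0,0,0,0,0,0,0]
}}

```text
clock: 11.55
eef_pos: [473.5, 50.9, 7.9]
eef_rot: [3.141, 0.873, 0.785]
wrist_force: [0.4, 0.3, 0.1]
finger_gap: 0.4
```

```bash
python3 -c "
from h import *
look('pics/b14.png')"
```

```text
[454.8  32.1  39.4] [-0.28  0.21 -0.12] 11.65
```

View pics/b14.png

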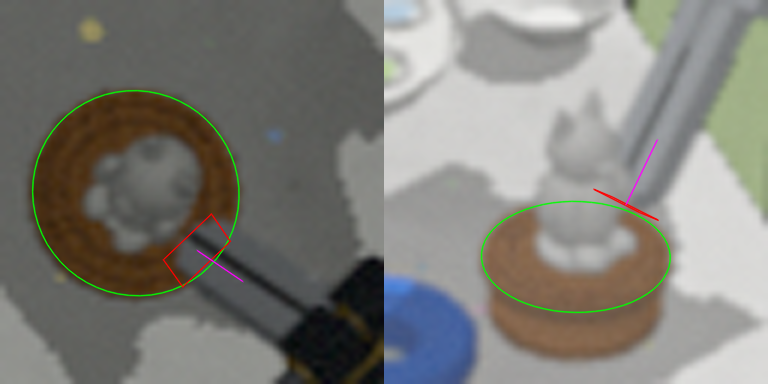

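Emit:
{"method": "apply_moves", "body": {
  "plan": [0,0,0,0.0006,0,-0.0008,0,0,0,0,0.0006,0,-0.0008,0,0,0,0,0.0006,0,-0.0008,0,0,0,0,0.0006,0,-0.0008,0,0,0,0,0,0,0,0]
}}

```text
clock: 12.28
eef_pos: [476.4, 53.6, 8.2]
eef_rot: [3.141, 0.873, 0.784]
wrist_force: [-1.1, -0.2, 0.8]
finger_gap: 0.7
```

```bash
python3 -c "
from h import *
look('pics/b15.png')"
```

```text
[457.7  34.9  39.6] [-0.25  0.67  0.72] 12.375
```

View pics/b15.png

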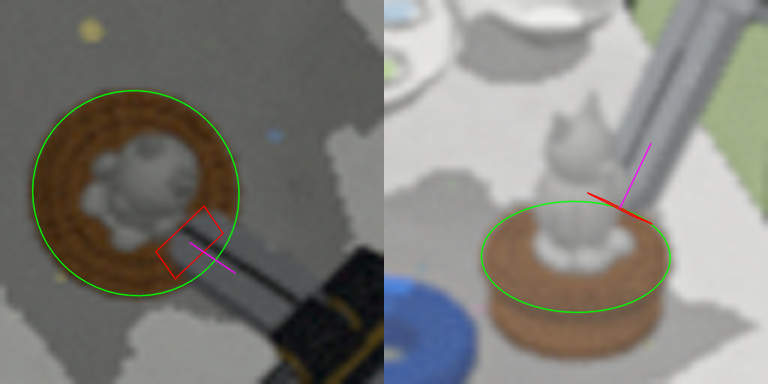

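Emit:
{"method": "apply_moves", "body": {
  "plan": [0,0,0,0.0004,0,-0.0005,0,0,0,0,0.0004,0,-0.0005,0,0,0,0,0,0,0,0,0,0,0,-0.0032,0,0.0038,0,0,0,0,-0.013,0,0.0155,0]
}}

```text
clock: 13.0
eef_pos: [459.2, 36.7, 8.3]
eef_rot: [3.141, 0.873, 0.785]
wrist_force: [-0.4, -0.7, -0.0]
finger_gap: 0.3
```

```bash
python3 -c "
from h import *
cand2('pics/c3.png',[(None,0),(0,0)],(-0.3,-0.8),(0.1,1.2))"
```

```text
(no output)
```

View pics/c3.png

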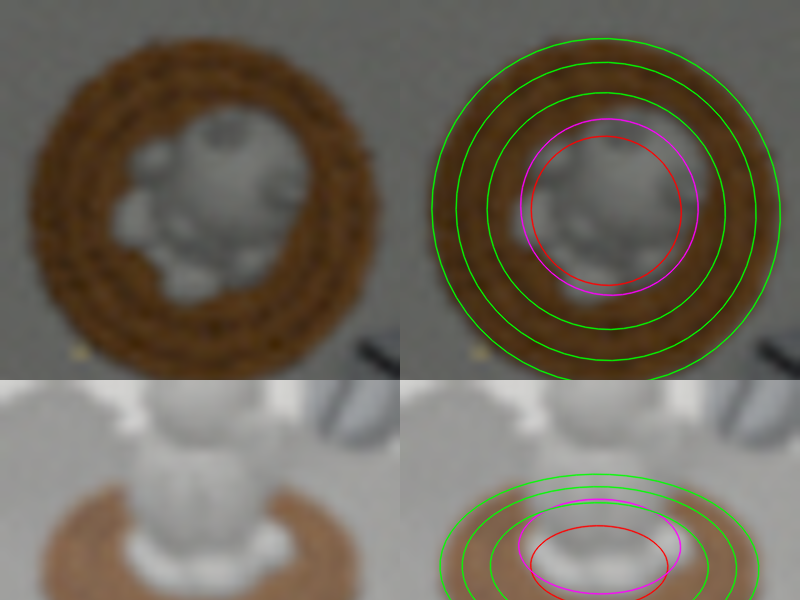

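```bash
python3 - <<'E'
from h import *
t,s=get()
cv2.imwrite("pics/e1.png",np.hstack([overlay(t,[],(354,216),40,10,None),overlay(s,[],(341,165),40,10,None)]))
for z in (85,90):print(back(t,332+24,198+17.5,z)-[SX,SY,0])
E
```

```text
[-1.30560725 -1.87102536 85.        ]
[-2.07677696 -1.24181361 90.        ]
```

View pics/e1.png

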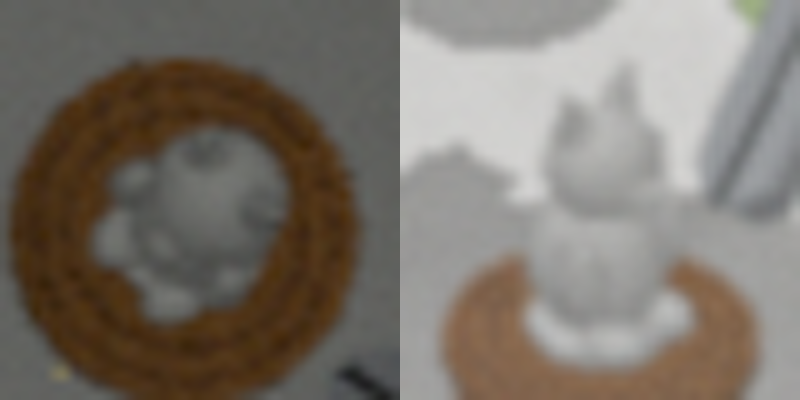

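Emit:
{"method": "apply_moves", "body": {
  "plan": [0,0,0,-0.03,0,0,0,0,0,0,-0.04,0,0,0,0,0,0,-0.04,0,0,0,0,0,0,-0.03,0,0,0,0,0,0,0,0,0,0]
}}

```text
clock: 13.82
eef_pos: [396.5, -27.9, 116.7]
eef_rot: [3.135, 0.873, 0.778]
wrist_force: [-0.2, -0.1, -0.7]
finger_gap: 0.6
```

```bash
python3 - <<'E'
from h import *
t=cams.camera("top");s=cams.camera("side");print(readout.read_state()["eef_pos"],readout.read_state()["wrist_force"])
cv2.imwrite("pics/f1.png",np.vstack([t["image"][100:320,100:500,::-1],s["image"][100:320,100:500,::-1]]))
cand2('pics/f2.png',[(None,0),(0,0)],(-0.3,-0.8),(0.1,1.2))
E
```

```text
[396.06551633 -26.52876859 115.03290747] [ 0.43370033 -0.72246402 -0.57209355]
```

View pics/f1.png

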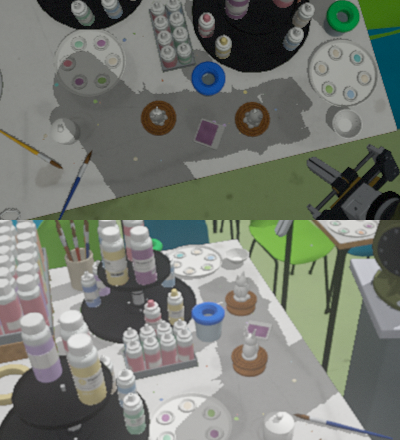

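View pics/f2.png

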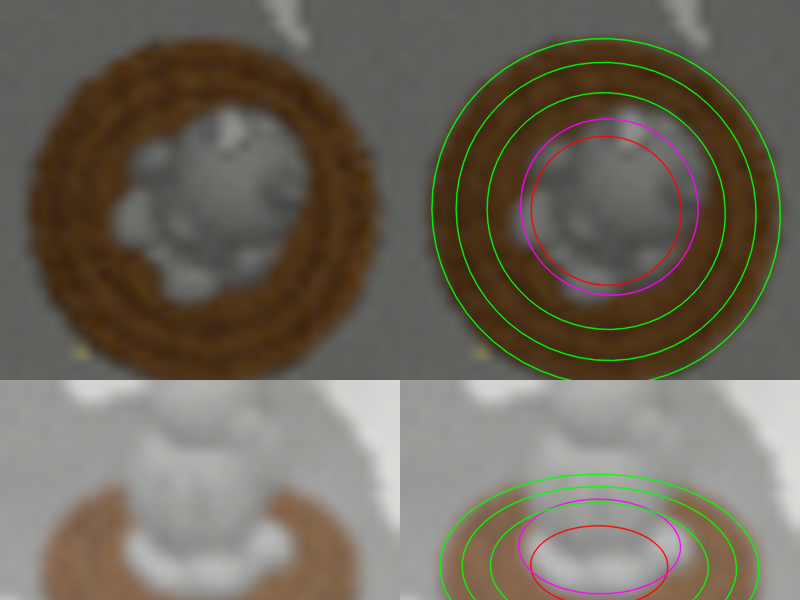

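```bash
python3 - <<'E'
from h import *
t,s=get()
X,Y=472.9+1.5,264.8
def it(dx=0,dy=0): return [(circ(X,Y,r,30),(0,255,0)) for r in(39.5,34,27)]+[(circ(X,Y,17,30),(0,0,255))]
a=proj(t,[X,Y,30])[0].round();b=proj(s,[X,Y,30])[0].round()
cv2.imwrite("pics/g1.png",np.vstack([np.hstack([overlay(c,[],k,40,10,None),overlay(c,it(),k,40,10,None)])[80:340] if c is s else np.hstack([overlay(c,[],k,40,10,None),overlay(c,it(),k,40,10,None)])[:340] for c,k in((t,a),(s,b))]))
E
```

```text
(no output)
```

View pics/g1.png

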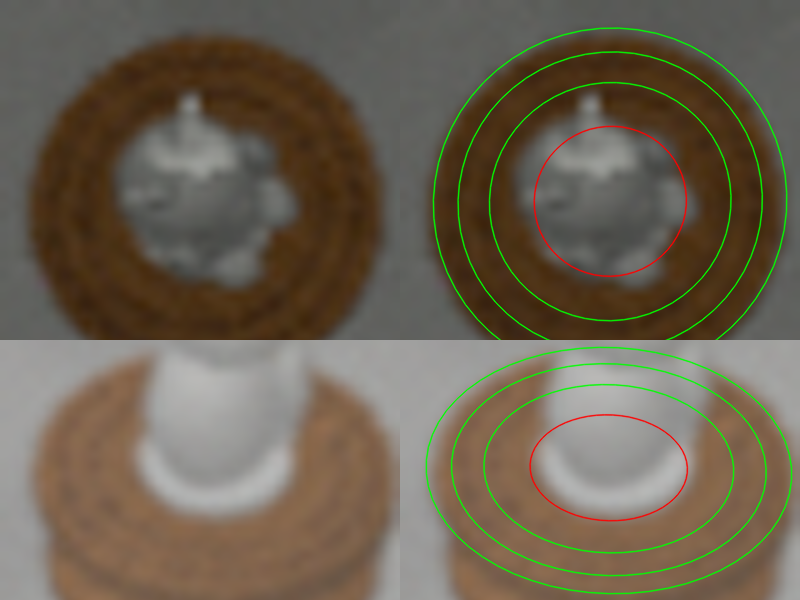

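```bash
python3 -c "
from h import *
print(ticket.sign_off())"
```

```text
the job is handed in; nothing more can be done
None
```

The cat now stands upright in the middle of its stand, to within about 2 mm by my measurements. I slid it there with low, light pushes of the shut fingertips, with the tool tilted 40°. One push of about 13 mm went mainly in +y, and a final nudge of about 2.5 mm went at 45° in +x and +y. The hand then backed off and rose clear. I handed in about 14 s into the 56 s limit.

**Last checks:** The final pictures show the hand clear of everything, with the rabbit and the other things looking undisturbed.

**Disagreements:**
- **Cat position:** The top view puts the cat about 1 mm off centre, toward −x and +y. The side view gave 0 to 3 mm off toward −x and 3 to 4 mm off toward −y. The rabbit, which is centred, shows much the same −y shift in the side view, so I took most of that as an effect of the view.
- **Fingertip position:** In the pictures the fingertips sat about 41 mm behind the reported TCP, so I steered by the cameras.
- **Wrist force:** It stayed small and mostly within noise. It rose once to about 3 N during the first push. I took that as a possible light touch on the stand and raised the tip 1.5 mm.

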